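# Open the sprung jaw of a paint-jar holder

## Task

Open the holder that grips the brown paint jar with the blue cap: pull its sprung jaw by the red knob, away from the jar, all the way out to its stop so that it stays open by itself, then let go. Leave the blue-capped jar standing where it is, and leave the other holder (white-capped jar) closed.

Things in the scene. Friction and masses are not known exactly. Their poses are not given: they have to be found in the camera images.
- blue_knob (a point): Centre of the upright round red knob (25 mm wide, 30 mm tall, free from 29 to 59 mm above the bench) on the jaw slide of the holder with the blue-capped jar; moves with the jaw. Slide, rails and straps below it: 34 mm wide, top 24 mm above the bench. Its level -x axis points along the slide away from the jar, the way to pull; on the +x side, 42 mm from the axis, is the jaw plate, 46 high, 50 wide.
- blue_jaw (a joint): Travel in m of the jaw of the holder with the blue-capped jar: 0 closed, 0.050 at its outer stop. A spring draws it shut with about 5 N until about 44 mm; past that it snaps over, drives the jaw to the stop by itself and holds it there. Let go sooner, it shuts again.
- white_jaw (a joint): The same for the other holder, alike but with the brown jar with the white cap in it; it is to stay at 0.
- blue_jar (a point): Centre (half-way up) of the brown paint jar with the blue cap, 38 mm across, 51 mm tall, z axis up. It stands loose on the 8 mm thick wooden base of its holder, between jaw and V-shaped back rest, 75 mm from the closed knob's axis. (Fixed, and to be kept clear of by the wrist: a lamp's pull-cord knob hangs at x 0.53, y -0.28, its end 0.53 m above the bench.)
Things that resemble listed ones, but are neither listed nor needed, are in the scene too. Of the things like the part that bears blue_jar, leave any that is orange or purple; of the rest the smaller one is meant.

How it is judged:
By the outcome, as a careful person would: the job done as asked, in the order asked, and still so for the second after the job is handed in, with the robot touching nothing.
It also fails if it takes over 32 s, if anything falls off the work surface, if the arm or the gripper's body presses on something with over 40 N, if the wrist force passes 120 N, or if a joint passes its speed limit or range.

## Robot

A 6-joint arm with a two-finger parallel gripper is mounted at the origin on a cart in front of the work surface, level with it; the furniture and walls round the work are solid. World frame = base frame: x ahead of the robot, y to its left, z up, the work surface at z = 0. Lengths are in mm, angles in rad, forces in N, time in s.
With the tool pointing down it reaches from about 350 to 975 mm from the base axis. Payload 7.1 kg.
Tool frame: the origin (TCP) lies on the mounting face of the last link; the fingertips stand 182 mm ahead of it and the grasp point (between the pads) lies 163 mm ahead of it (ctrl.finger_overhang is the distance from the TCP to the fingertips, in mm); z points along the fingers, y is the direction in which the jaws open and shut (so a half turn about z gives the same grasp; the last joint's range is limited). The gripper opens to 88 mm and grips with 3 to 60 N. Pads are 20 mm wide; open, the fingers measure 115 mm over their backs; the gripper's body (75 mm by 178 mm) begins 61 mm behind the grasp point.
Start: joints at [1.155, 0.423, 1.63, -0, 1.089, -0.019], TCP at [241.511, 576.436, 404.675] pointing down, gripper open.
Joint ranges: [-3, 3], [-0.9, 2.11], [0.09, 2.58], [-1.31, 4.45], [0.11, 2.69], [-2.54, 2.54]. Speed limits (rad/s): [2.39, 2.39, 3.01, 3.14, 3.14, 3.14].

## Interface

Orientations are given as a rotation vector (axis times angle).
In Python, from workcell import ctrl, viewer, recognise gives the robot as it stands.
- The arm moves only by the shell command python3 -m handwheel 'ROWS'. ROWS is JSON, a list of rows, each an object of numbers: "gripper": the closure, from 0 (fully open) to 1 (shut); "tx", "ty", "tz": the shift along the tool's x, y, z in m; "rx", "ry", "rz": the turn, a rotation vector about the tool's x, y, z in degrees. In form: [{"gripper": .., "tx": .., "ty": .., "tz": .., "rx": .., "ry": .., "rz": ..}, ...]. A call has 1 to 8 rows; each row shifts and turns the commanded pose from where the row before left it, along the tool's axes as they then stand; what a row does not reach is not made up. A row lasts 1/8 s, in which the tool goes at most 62.5 mm and 10.7 degrees, less where a joint would pass 70% of its speed; a pose out of reach is approached as far as the arm can. A call with a gripper value outside its range is refused whole. The fingers move at their own pace and stop on an object; the grip force is fixed at half the most. Time passes only in rows, so rows that do not move let the fingers close. It gives the time, the measured TCP pose, the force and the opening at its end, in the units of the state.
- ctrl.get_obs(): the state, without advancing time (a new reading comes with each control period).
- viewer.get_image(name): name is "scene" or "top" or "wrist"; returns a dict with "image" (400x640x3 uint8, red, green, blue), "range_z" (400x640 float32, mm along the optical axis (not along the pixel's ray), 0 where there is no reading), "vfov" (degrees; the focal length in pixels is half the picture's height over the tangent of half this angle, whatever the lens; pixels are square), "cx", "cy" (the principal point, pixels), "extrinsics" (4x4, takes a point from world to camera coordinates); the wrist camera has in their place "T_tool_cam" (4x4, takes a point from camera to tool coordinates, whose origin is the TCP and whose axes are the flange's). Camera axes: x right, y up, looking along -z (the intrinsics and any distortion apply to the point x, -y, -z); pixel columns grow to the right and rows downward; lengths in mm; the calibration is good to about 2 mm. A picture is of the moment at which its call begins: read the wrist's pose just before it.
- ctrl.close_job(): hands the job in, once; it reports no verdict.
Trained networks look in a picture, given as the dict that the camera call returned (one of the last four; its "shot" number tells which), for a name from the list of things; names that differ only in an ending like _2 or _b are one class to them, and where a whole thing is asked for, a point or a joint stands for the part that bears it (a point fixed in the world has none). Each returns a list of dicts, best first, with "p" (0 to 1); they miss things now and then, are a little off and sometimes report something else, mostly with a low value. They report only what shows in the picture. A call takes as long as a camera call. They do not tell look-alikes from the thing itself.
- recognise(picture, name): "xy" ([column, row] as shares, 0 to 1, of the picture: columns of its width, rows of its height, amid what is visible of it).
The state is a dict: "t": time; "qpos": joint angles; "qvel": joint speeds; "joint_torque": joint torques, N m; "ee_pos": TCP position; "orientation": TCP orientation; "ft_force": force on the tool from outside, world axes, zero at the start; "moment": the same for the moment, N m; "width": finger opening in mm.
Only numpy, scipy, OpenCV 4.12 (cv2) and the standard library are available. Lean on these libraries where they do the work, as an engineer would, in place of code of your own. Each camera call takes 0.05 s, during which the arm holds its last target.

## Working session

There is one attempt and no reset: what is moved stays moved. The work goes in short steps, Python scripts to look and compute and a shell command to move; the robot and the scene stay as the last step left them, time stands still between calls to the robot, and variables do not carry over. Pictures are saved under pics/ and viewed, and the job is handed in when it is done.

```bash
ls; mkdir -p pics; cat > h.py <<'E'
import numpy as np,cv2,pickle
from workcell import ctrl,viewer,recognise
from scipy.spatial.transform import Rotation as R
def save(n,im): cv2.imwrite('pics/'+n+'.png',cv2.cvtColor(im,cv2.COLOR_RGB2BGR))
E
python3 - <<'E'
from h import *
o=ctrl.get_obs();print({k:np.round(v,3) for k,v in o.items()})
for n in('scene','top','wrist'):
    d=viewer.get_image(n);save(n+'1',d['image']);pickle.dump((d,o),open(n+'1.pkl','wb'))
    print(n,{k:(v if np.size(v)<20 else np.shape(v)) for k,v in d.items()})
    for k in('blue_knob','blue_jar'):
        print(k,[(round(r['p'],2),round(r['xy'][0]*640),round(r['xy'][1]*400)) for r in recognise(d,k)])
E
```

```text
pics
{'t': np.float64(0.0), 'qpos': array([ 1.155,  0.424,  1.631, -0.   ,  1.089, -0.019]), 'qvel': array([ 0.001, -0.001, -0.001,  0.001,  0.001, -0.001]), 'joint_torque': array([-1.0000e-03, -5.4461e+01, -2.7367e+01,  6.4000e-02,  2.3000e-02,
       -0.0000e+00]), 'ee_pos': array([241.398, 576.204, 403.912]), 'orientation': array([-6.19e-01, -3.08e+00,  2.00e-03]), 'ft_force': array([-0.078,  0.589, -0.753]), 'moment': array([ 0.008, -0.043, -0.007]), 'width': np.float64(87.843)}
scene {'image': (400, 640, 3), 'range_z': (400, 640), 'vfov': 42.60777947542549, 'cx': 319.6355606535774, 'cy': 200.28904975548187, 'extrinsics': array([[-5.81228287e-01, -8.13734169e-01, -3.22195691e-03,
         3.74477034e+02],
       [ 3.74401062e-01, -2.70935809e-01,  8.86801912e-01,
        -2.71022451e+02],
       [-7.22493960e-01,  5.14228052e-01,  4.62138494e-01,
        -5.18641286e+02],
       [ 0.00000000e+00,  0.00000000e+00,  0.00000000e+00,
         1.00000000e+00]]), 'shot': 1}
blue_knob [(0.62, 286, 227)]
blue_jar [(0.93, 414, 212), (0.71, 337, 271), (0.65, 206, 224), (0.55, 289, 208)]
to
[... 427 characters left out ...]
000000e+00,  0.00000000e+00,
         1.00000000e+00]]), 'shot': 2}
blue_knob [(0.68, 286, 204)]
blue_jar [(0.83, 378, 231), (0.8, 297, 189), (0.65, 241, 177), (0.63, 299, 268)]
wrist {'image': (400, 640, 3), 'range_z': (400, 640), 'vfov': 71.28456295208544, 'cx': 323.1372207144569, 'cy': 200.0760130541899, 'T_tool_cam': array([[-9.56331376e-05,  9.53001432e-01,  3.02965776e-01,
         8.42788679e+01],
       [ 9.99999981e-01,  1.42257193e-04, -1.31824042e-04,
         5.75067224e-01],
       [-1.68727562e-04,  3.02965758e-01, -9.53001428e-01,
         1.96952483e+01],
       [ 0.00000000e+00,  0.00000000e+00,  0.00000000e+00,
         1.00000000e+00]]), 'shot': 3}
blue_knob []
blue_jar []
```

View pics/scene1.png

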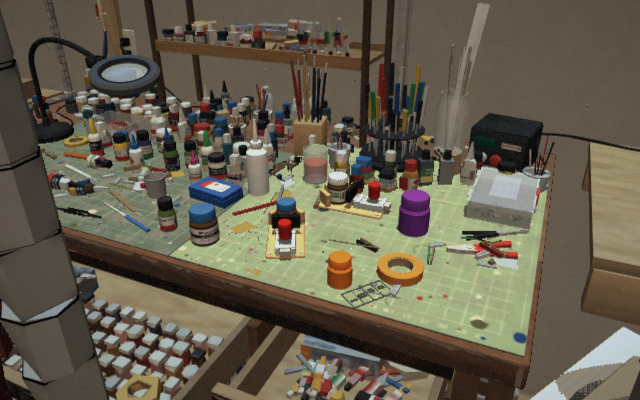

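View pics/top1.png

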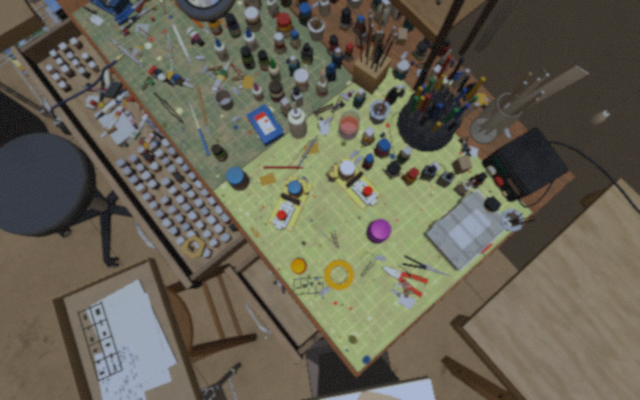

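```bash
python3 - <<'E'
import cv2
a=cv2.imread('pics/top1.png')[150:300,210:430];cv2.imwrite('pics/topc.png',cv2.resize(a,None,fx=3.5,fy=3.5,interpolation=cv2.INTER_CUBIC))
a=cv2.imread('pics/scene1.png')[160:310,150:450];cv2.imwrite('pics/scc.png',cv2.resize(a,None,fx=2.6,fy=2.6,interpolation=cv2.INTER_CUBIC))
E
```

```text
(no output)
```

View pics/topc.png

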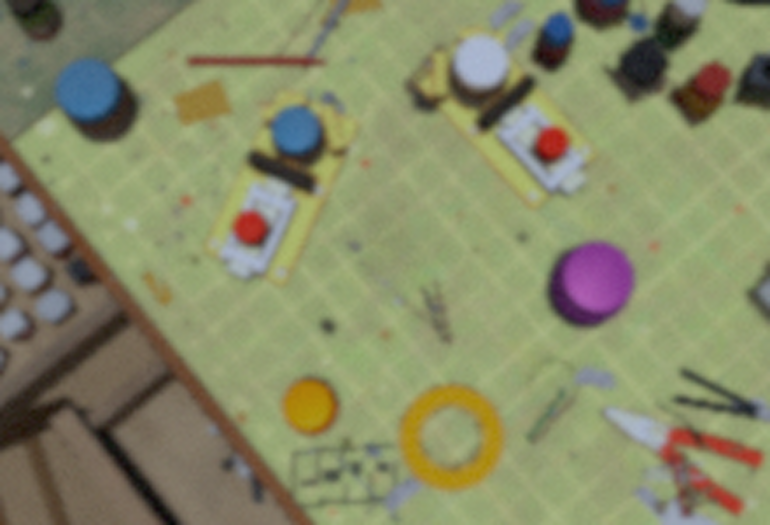

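View pics/scc.png

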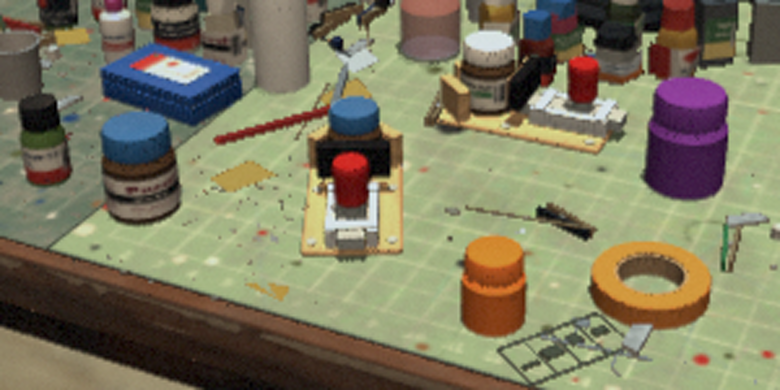

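The pictures show two holders.

| Thing | Top view (col, row) | Scene view (col, row) |
|---|---|---|
| Blue-capped jar in its holder | (295,187) | (287,207) |
| Its red knob | (281,215) | (285,230) |
| White-capped holder's knob (look-alike) | (367,191) | (374,190) |
| Large loose blue-capped jar | (235,177) | (203,225) |
| Orange jar | (299,266) | (340,270) |
| Purple jar | (378,231) | (414,212) |

I choose the red knob at top (281,215), on the holder with the smaller blue-capped jar. The close crops agree with that. Next I measure it.

```bash
cat >> h.py <<'E'
def fpx(d): return 200/np.tan(np.radians(d['vfov'])/2)
def camT(d,o=None):
    if 'extrinsics' in d: return np.linalg.inv(d['extrinsics'])
    T=np.eye(4);T[:3,:3]=R.from_rotvec(o['orientation']).as_matrix();T[:3,3]=o['ee_pos'];return T@d['T_tool_cam']
def cloud(d,o=None):
    f=fpx(d);z=d['range_z'].astype(float);v,u=np.mgrid[:400,:640]
    P=np.stack([(u-d['cx'])/f*z,-(v-d['cy'])/f*z,-z,np.ones_like(z)],-1)
    W=(P@camT(d,o).T)[...,:3];W[z==0]=np.nan;return W
def ray(d,u,v,o=None):
    f=fpx(d);T=camT(d,o);r=T[:3,:3]@np.array([(u-d['cx'])/f,-(v-d['cy'])/f,-1]);return T[:3,3],r/np.linalg.norm(r)
def tri(rs):
    A=np.zeros((3,3));b=np.zeros(3)
    for c,r in rs:
        M=np.eye(3)-np.outer(r,r);A+=M;b+=M@c
    p=np.linalg.solve(A,b);return p,[np.linalg.norm((np.eye(3)-np.outer(r,r))@(p-c)) for c,r in rs]
def comp(d,box,hue,smin=120,vmin=60):
    h=cv2.cvtColor(d['image'],cv2.COLOR_RGB2HSV);x0,y0,x1,y1=box
    H=h[...,0].astype(int);m=(np.minimum(abs(H-hue),180-abs(H-hue))<9)&(h[...,1]>smin)&(h[...,2]>vmin)
    k=np.zeros_like(m);k[y0:y1,x0:x1]=m[y0:y1,x0:x1];return k
E
python3 - <<'E'
from h import *
for n,bk,bj in(('scene',(270,212,300,250),(265,195,305,220)),('top',(268,203,292,227),(283,175,308,200))):
    d,o=pickle.load(open(n+'1.pkl','rb'));W=cloud(d)
    for nm,b,h in(('knob',bk,0),('cap',bj,104)):
        m=comp(d,b,h);P=W[m];P=P[~np.isnan(P).any(1)];v,u=np.nonzero(m)
        t=P[P[:,2]>np.percentile(P[:,2],95)-6]
        print(n,nm,m.sum(),'px',u.mean().round(1),v.mean().round(1),'z5/95',np.percentile(P[:,2],[5,50,95]).round(1),'top',t.mean(0).round(1),len(t),'mean',P.mean(0).round(1), 'ext',np.ptp(u),np.ptp(v))
E
```

```text
scene knob 264 px 284.6 228.3 z5/95 [32.  49.2 58.4] top [575.5 120.7  56.6] 114 mean [574.8 120.7  47.5] ext 13 21
scene cap 212 px 285.7 204.2 z5/95 [47.6 56.6 58.7] top [636.1  79.5  56.9] 154 mean [634.3  80.8  54.8] ext 17 13
top knob 62 px 281.2 214.8 z5/95 [54.  57.9 59.8] top [578.6 118.1  57.8] 59 mean [578.2 118.   57.4] ext 8 8
top cap 122 px 294.3 187.3 z5/95 [55.1 58.3 60.7] top [639.7  77.1  58.3] 116 mean [639.2  76.9  58.1] ext 12 12
```

```bash
cat >> h.py <<'E'
def plan(o,target,ydir,ref=None):
    """target TCP pos, tool down, tool y along +-ydir; print total shift in tool frame (before turning) and turn about z"""
    Rm=R.from_rotvec(o['orientation']).as_matrix()
    print('axes x,y,z',Rm.T.round(3).tolist())
    best=[]
    for s in(1,-1):
        y=s*np.array([ydir[0],ydir[1],0.]);y/=np.linalg.norm(y);z=np.array([0,0,-1.]);G=np.stack([np.cross(y,z),y,z],1)
        best.append((Rm.T@G))
    for g in best: print('turn deg',np.degrees(R.from_matrix(g).as_rotvec()).round(2))
    print('shift tool mm',(Rm.T@(np.array(target)-o['ee_pos'])).round(1),'q6',o['qpos'][5].round(3), 'F',o['ft_force'].round(1),'w',o['width'].round(1),'t',o['t'])
E
python3 - <<'E'
from h import *
k=np.array([578,118.5]);j=np.array([639,77.5]);p=(k-j)/np.linalg.norm(k-j);print(p,np.linalg.norm(k-j))
plan(ctrl.get_obs(),[578,118.5,404],[-p[1],p[0]])
E
```

```text
[-0.82995118  0.55783604] 73.49829930005184
axes x,y,z [[-0.922, 0.386, 0.0], [0.386, 0.922, -0.0], [-0.0, -0.0, -1.0]]
turn deg [ 0.0000e+00 -1.0000e-02 -1.6883e+02]
turn deg [-1.000e-02 -0.000e+00  1.117e+01]Traceback (most recent call last):
  File "<stdin>", line 3, in <module>
  File "h.py", line 33, in plan
    print('shift tool mm',(Rm.T@(np.array(target)-o['ee_pos'])).round(1),'q6',o['qpos'][5].round(3), 'F',o['ft_force'].round(1),'w',o['width'].round(1),'t',o['t'])
                                                                                                                                    ^^^^^^^^^^^^^^^^
AttributeError: 'float' object has no attribute 'round'
```

```bash
sed -i "s/o\['width'\].round(1)/round(o['width'],1)/" h.py
python3 - <<'E'
from h import *
k=np.array([578,118.5]);j=np.array([639,77.5]);p=(k-j)/np.linalg.norm(k-j)
plan(ctrl.get_obs(),[578,118.5,404],[-p[1],p[0]])
for n in('scene','top'):
    d,o=pickle.load(open(n+'1.pkl','rb'));W=cloud(d).reshape(-1,3)
    a=np.array([241,576.]);u=(k-a)/np.linalg.norm(k-a);s=(W[:,:2]-a)@u;l=(W[:,:2]-a)@[-u[1],u[0]]
    for s0 in range(0,701,100):
        m=(s>s0)&(s<s0+100)&(abs(l)<150)
        if m.any(): print(n,s0,np.nanpercentile(W[m,2],[50,99.5,100]).round(),m.sum())
    q=(np.hypot(*(W[:,:2]-k).T)<170);
    for z in(60,100,160):
        mm=q&(W[:,2]>z);print(z,mm.sum(),W[mm].mean(0).round() if mm.any() else '', np.hypot(*(W[mm,:2]-k).T).min() if mm.any() else '')
E
```

```text
axes x,y,z [[-0.922, 0.386, 0.0], [0.386, 0.922, -0.0], [-0.0, -0.0, -1.0]]
turn deg [ 0.0000e+00 -1.0000e-02 -1.6883e+02]
turn deg [-1.000e-02 -0.000e+00  1.117e+01]
shift tool mm [-487.3 -292.3    0.6] q6 -0.019 F [-0.   1.   1.1] w 87.8 t 0.45
scene 0 [303. 334. 335.] 570
scene 300 [-141. -122. -122.] 1996
scene 400 [-92.  45.  52.] 14745
scene 500 [ 1. 64. 66.] 11380
scene 600 [ 2. 58. 59.] 4548
scene 700 [ 15. 141. 159.] 4931
60 283 [688. 216.  64.] 127.06105161793364
100 0  
160 0  
top 0 [-204. -167. -162.] 4674
top 100 [-398. -165. -162.] 4004
top 200 [-171. -121. -120.] 751
top 300 [-171. -120. -119.] 2604
top 400 [-1. 49. 53.] 3186
top 500 [ 2. 66. 69.] 4856
top 600 [ 3. 60. 62.] 4427
top 700 [  4. 130. 161.] 4516
60 268 [687. 203.  64.] 4.575896863763474
100 0  
160 0
```

```bash
python3 -m handwheel '[{"tx":-0.040,"ty":-0.024},{"tx":-0.040,"ty":-0.024},{"tx":-0.040,"ty":-0.024},{"tx":-0.040,"ty":-0.024},{"tx":-0.040,"ty":-0.024},{"tx":-0.040,"ty":-0.024},{"tx":-0.040,"ty":-0.024},{"tx":-0.040,"ty":-0.024}]'
python3 -m handwheel '[{"tx":-0.040,"ty":-0.025},{"tx":-0.040,"ty":-0.025},{"tx":-0.040,"ty":-0.025},{"tx":-0.040,"ty":-0.025},{"rz":5.5},{"rz":5.5},{}]'
cat > look.py <<'E'
import sys
from h import *
n=sys.argv[1];o=ctrl.get_obs();d=viewer.get_image('wrist');save(n,d['image']);pickle.dump((d,o),open(n+'.pkl','wb'))
W=cloud(d,o)
for nm,h,lo in(('red',0,25),('blue',104,45)):
    m=comp(d,(0,0,640,400),h).astype(np.uint8)
    c,l,st,ce=cv2.connectedComponentsWithStats(m)
    for i in range(1,c):
        if st[i,4]<80: continue
        P=W[l==i];P=P[~np.isnan(P).any(1)]
        if not len(P): continue
        t=P[P[:,2]>np.percentile(P[:,2],95)-5]
        print(nm,'px',ce[i].round(1),'area',st[i,4],'bbox',st[i,:4],'z5/95',np.percentile(P[:,2],[5,95]).round(1),'top mean',t.mean(0).round(1),'mid-box',((t.min(0)+t.max(0))/2).round(1))
E
python3 look.py w2; python3 -c "
from h import *
p=np.array([-.83,.558]);plan(ctrl.get_obs(),[578,118.5,404],[-p[1],p[0]])"
```

```text
red px [175.9   2.3] area 176 bbox [158   0  37   7] z5/95 [181.5 190.9] top mean [ 70.2 549.7 188.4] mid-box [ 70.6 551.3 189.4]
red px [251.9  15.6] area 172 bbox [246   6  13  20] z5/95 [-135.4 -132.3] top mean [ -16.2  560.6 -133.7] mid-box [ -16.6  560.7 -133.5]
red px [ 85.  277.4] area 81 bbox [ 75 275  22   7] z5/95 [304.5 307.9] top mean [181.5 518.6 306.3] mid-box [181.6 519.3 306.3]
red px [ 64.1 292.9] area 229 bbox [ 44 283  41  24] z5/95 [310.7 319.5] top mean [181.5 519.4 316.9] mid-box [181.4 519.7 317.9]
red px [595.6 302.4] area 527 bbox [559 282  73  47] z5/95 [311.  326.8] top mean [240.5 660.1 324.8] mid-box [240.6 660.4 325.8]
axes x,y,z [[-0.922, 0.386, 0.0], [0.386, 0.922, -0.0], [-0.0, -0.0, -1.0]]
turn deg [-0.0000e+00 -1.0000e-02 -1.6882e+02]
turn deg [-0.    0.   11.18]
shift tool mm [-487.3 -292.3    0.7] q6 -0.019 F [ 1.3  0.5 -0.4] w 87.6 t 0.5$[0]: bad value
$[0]: bad value
```

View pics/w2.png

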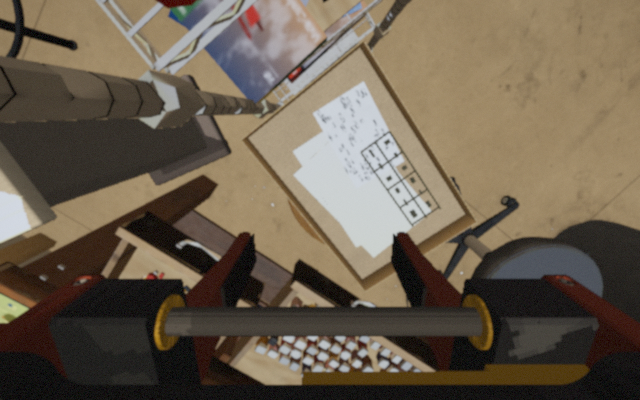

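The picture shows the floor below the start pose, so both calls were refused and nothing moved. The rows probably need every key.

```bash
python3 -m handwheel '[{"gripper":0,"tx":-0.040,"ty":-0.024,"tz":0,"rx":0,"ry":0,"rz":0},{"gripper":0,"tx":-0.040,"ty":-0.024,"tz":0,"rx":0,"ry":0,"rz":0},{"gripper":0,"tx":-0.040,"ty":-0.024,"tz":0,"rx":0,"ry":0,"rz":0},{"gripper":0,"tx":-0.040,"ty":-0.024,"tz":0,"rx":0,"ry":0,"rz":0},{"gripper":0,"tx":-0.040,"ty":-0.024,"tz":0,"rx":0,"ry":0,"rz":0},{"gripper":0,"tx":-0.040,"ty":-0.024,"tz":0,"rx":0,"ry":0,"rz":0},{"gripper":0,"tx":-0.040,"ty":-0.024,"tz":0,"rx":0,"ry":0,"rz":0},{"gripper":0,"tx":-0.040,"ty":-0.024,"tz":0,"rx":0,"ry":0,"rz":0}]'
```

```text
t: 1.5
ee_pos: [463.2, 274.4, 404.9]
orientation: [0.619, 3.08, 0.001]
ft_force: [0.9, 1.2, -0.0]
width: 88.2
```

```bash
python3 -m handwheel '[{"gripper":0,"tx":-0.040,"ty":-0.025,"tz":0,"rx":0,"ry":0,"rz":0},{"gripper":0,"tx":-0.040,"ty":-0.025,"tz":0,"rx":0,"ry":0,"rz":0},{"gripper":0,"tx":-0.040,"ty":-0.025,"tz":0,"rx":0,"ry":0,"rz":0},{"gripper":0,"tx":-0.040,"ty":-0.025,"tz":0,"rx":0,"ry":0,"rz":0},{"gripper":0,"tx":0,"ty":0,"tz":0,"rx":0,"ry":0,"rz":5.6},{"gripper":0,"tx":0,"ty":0,"tz":0,"rx":0,"ry":0,"rz":5.6},{"gripper":0,"tx":0,"ty":0,"tz":0,"rx":0,"ry":0,"rz":0}]'
python3 look.py w3; python3 -c "
from h import *
p=np.array([-.83,.558]);plan(ctrl.get_obs(),[578,118.5,404],[-p[1],p[0]])"
```

```text
t: 2.38
ee_pos: [571.4, 121.4, 404.7]
orientation: [0.916, 3.005, 0.0]
ft_force: [0.7, 0.2, -1.4]
width: 87.7
red px [ 70.7 156.8] area 286 bbox [ 51 141  40  30] z5/95 [ 9.7 26.3] top mean [ 359.5 -136.5   24.2] mid-box [ 359.3 -138.4   24.4]
red px [ 46.9 155.7] area 108 bbox [ 39 152  19   8] z5/95 [ 8.5 13.2] top mean [ 342.5 -169.1   11.6] mid-box [ 342.1 -168.5   11.1]
red px [ 76.8 178.2] area 189 bbox [ 57 172  36  12] z5/95 [ 9.7 16.7] top mean [ 385.4 -161.6   13.3] mid-box [ 386.1 -161.5   15. ]
red px [ 52.1 180.3] area 82 bbox [ 45 177  17   8] z5/95 [ 9. 13.] top mean [ 368.8 -190.5   11.5] mid-box [ 367.9 -189.4   11. ]
red px [325.9 188.3] area 315 bbox [317 178  19  21] z5/95 [40.5 60.4] top mean [578.6 121.1  59.2] mid-box [579.  120.9  58.5]
red px [622.8 240.4] area 110 bbox [613 236  19  11] z5/95 [-162.3 -148.5] top mean [1076.   549.9 -150.4] mid-box [1075.3  555.4 -150.5]
red px [362.3 260.9] area 210 bbox [333 248  60  26] z5/95 [25.2 31.1] top mean [701.9  95.1  29.9] mid-box [654.4 107.4 125.6]
red px [416.3 345.3] area 89 bbox [408 342  19  10] z5/95 [ 8. 
[... 362 characters left out ...]
228  33  34] z5/95 [6.4 9.2] top mean [814.6 295.8   7.7] mid-box [817.1 296.6   7.3]
blue px [325.6 244.5] area 419 bbox [314 234  24  23] z5/95 [57.1 60.4] top mean [639.6  80.2  59.1] mid-box [640.2  80.3  58.2]
blue px [398.4 299.7] area 248 bbox [385 287  24  21] z5/95 [ 15.5 301.1] top mean [560.4 156.1 315. ] mid-box [560.3 156.1 315. ]
blue px [220.4 358.2] area 344 bbox [209 347  22  23] z5/95 [49.9 60.1] top mean [ 703.  -146.4   69.9] mid-box [640.8 -48.  177.4]
axes x,y,z [[-0.831, 0.557, -0.0], [0.557, 0.831, 0.0], [0.0, -0.0, -1.0]]
turn deg [-1.0000e-02  0.0000e+00 -1.7991e+02]
turn deg [0.   0.   0.09]
shift tool mm [-7.2  1.1  0.7] q6 -0.791 F [ 0.9 -0.1  0.5] w 87.8 t 2.425
```

View pics/w3.png

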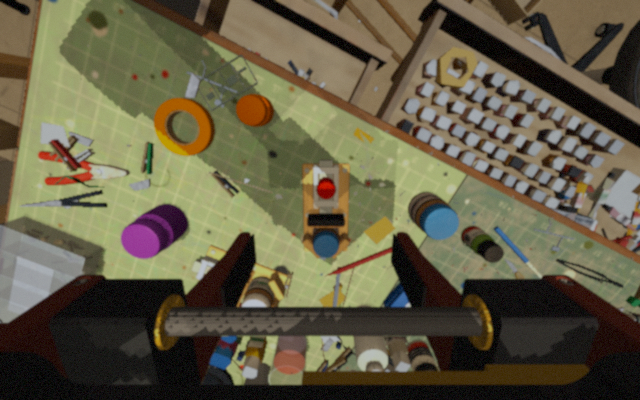

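The red knob is at (326,188). Its jar cap is at (326,244), in line with it along the slide. The knob's height of 59 mm agrees with the description. I go down part-way and look again.

```bash
python3 -m handwheel '[{"gripper":0,"tx":-0.007,"ty":0.0035,"tz":0,"rx":0,"ry":0,"rz":0},{"gripper":0,"tx":0,"ty":0,"tz":0.04,"rx":0,"ry":0,"rz":0},{"gripper":0,"tx":0,"ty":0,"tz":0.04,"rx":0,"ry":0,"rz":0},{"gripper":0,"tx":0,"ty":0,"tz":0.04,"rx":0,"ry":0,"rz":0},{"gripper":0,"tx":0,"ty":0,"tz":0,"rx":0,"ry":0,"rz":0}]'
python3 look.py w4; python3 -c "
from h import *
p=np.array([-.83,.558]);plan(ctrl.get_obs(),[579,120,215],[-p[1],p[0]])"
```

```text
t: 3.05
ee_pos: [578.3, 120.5, 282.0]
orientation: [-0.914, -3.0, 0.004]
ft_force: [-0.4, -0.2, 0.7]
width: 87.8
red px [324.6 221.5] area 800 bbox [311 204  29  35] z5/95 [39.2 60.2] top mean [578.5 121.2  59. ] mid-box [579.1 120.6  58.3]
blue px [497.7 264.5] area 1566 bbox [469 245  59  35] z5/95 [55.2 67. ] top mean [680.1 218.2  70.5] mid-box [641.2 208.  124.4]
blue px [324.7 298.4] area 565 bbox [307 287  36  20] z5/95 [57.  60.1] top mean [635.3  83.3  58.9] mid-box [637.3  80.7  58.1]
blue px [427.1 362.6] area 301 bbox [411 348  29  23] z5/95 [14.6 28.5] top mean [785.3 119.2  30.6] mid-box [705.9 128.9 100.9]
axes x,y,z [[-0.83, 0.558, 0.002], [0.558, 0.83, -0.002], [-0.002, -0.0, -1.0]]
turn deg [ 1.5000e-01 -1.5000e-01 -1.7997e+02]
turn deg [-0.09 -0.09  0.03]
shift tool mm [-0.3 -0.6 69. ] q6 -0.794 F [ 0.7 -1.1  0.3] w 87.8 t 3.1
```

View pics/w4.png

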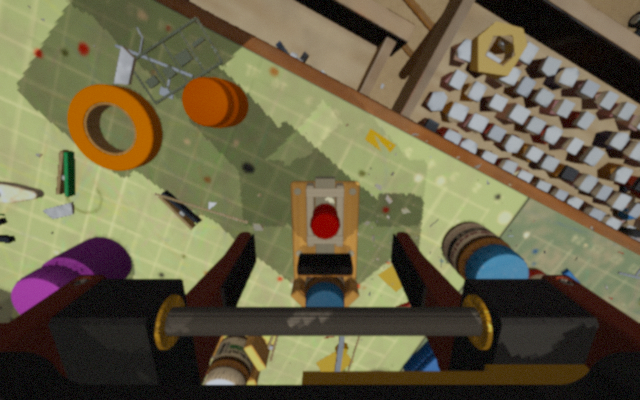

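The knob at (324,221) is centred between the fingers, and the slide lies along the tool's x axis. Three cameras agree on (579, 120.5) with the knob's top at 59 mm. I go down and grip it.

```bash
python3 -m handwheel '[{"gripper":0,"tx":0,"ty":0,"tz":0.03,"rx":0,"ry":0,"rz":0},{"gripper":0,"tx":0,"ty":0,"tz":0.025,"rx":0,"ry":0,"rz":0},{"gripper":0,"tx":0,"ty":0,"tz":0.012,"rx":0,"ry":0,"rz":0},{"gripper":0,"tx":0,"ty":0,"tz":0,"rx":0,"ry":0,"rz":0}]'
python3 -m handwheel '[{"gripper":1,"tx":0,"ty":0,"tz":0,"rx":0,"ry":0,"rz":0},{"gripper":1,"tx":0,"ty":0,"tz":0,"rx":0,"ry":0,"rz":0},{"gripper":1,"tx":0,"ty":0,"tz":0,"rx":0,"ry":0,"rz":0},{"gripper":1,"tx":0,"ty":0,"tz":0,"rx":0,"ry":0,"rz":0},{"gripper":1,"tx":0,"ty":0,"tz":0,"rx":0,"ry":0,"rz":0},{"gripper":1,"tx":0,"ty":0,"tz":0,"rx":0,"ry":0,"rz":0},{"gripper":1,"tx":0,"ty":0,"tz":0,"rx":0,"ry":0,"rz":0},{"gripper":1,"tx":0,"ty":0,"tz":0,"rx":0,"ry":0,"rz":0}]'
```

```text
t: 3.6
ee_pos: [579.6, 120.7, 218.3]
orientation: [0.916, 3.004, 0.0]
ft_force: [-0.1, 0.0, 1.2]
width: 87.6
t: 4.6
ee_pos: [578.9, 120.4, 217.6]
orientation: [-0.917, -3.004, 0.001]
ft_force: [-1.0, -2.3, 0.4]
width: 23.1
```

Gripped at 23.1 mm, against a nominal 25 mm. I pull a short way and look at what happens.

```bash
python3 -m handwheel '[{"gripper":1,"tx":0.005,"ty":0,"tz":0,"rx":0,"ry":0,"rz":0},{"gripper":1,"tx":0.005,"ty":0,"tz":0,"rx":0,"ry":0,"rz":0},{"gripper":1,"tx":0.005,"ty":0,"tz":0,"rx":0,"ry":0,"rz":0},{"gripper":1,"tx":0.005,"ty":0,"tz":0,"rx":0,"ry":0,"rz":0},{"gripper":1,"tx":0,"ty":0,"tz":0,"rx":0,"ry":0,"rz":0}]'
python3 look.py w5
python3 - <<'E'
from h import *
d=viewer.get_image('scene');save('s5',cv2.resize(d['image'][160:310,200:440],None,fx=3,fy=3))
E
```

```text
t: 5.22
ee_pos: [562.6, 131.3, 217.6]
orientation: [0.916, 3.004, -0.001]
ft_force: [1.9, -5.0, -1.5]
width: 23.3
red px [ 3.4 57.5] area 95 bbox [ 0 51  9 14] z5/95 [1.8 3.8] top mean [353.5  29.3   2.9] mid-box [353.2  29.    2.7]
red px [458.8 146.8] area 82 bbox [453 143  13  12] z5/95 [-190.5 -167.5] top mean [ 632.4  299.  -169.1] mid-box [ 628.4  299.2 -167. ]
red px [323.  258.6] area 1687 bbox [303 232  41  53] z5/95 [37.  60.1] top mean [561.7 132.4  58.9] mid-box [562.5 132.   58.1]
blue px [516.7 347.9] area 169 bbox [509 337  15  27] z5/95 [54.8 61.6] top mean [679.3 200.4  59.3] mid-box [681.9 201.   59.7]
```

View pics/w5.png

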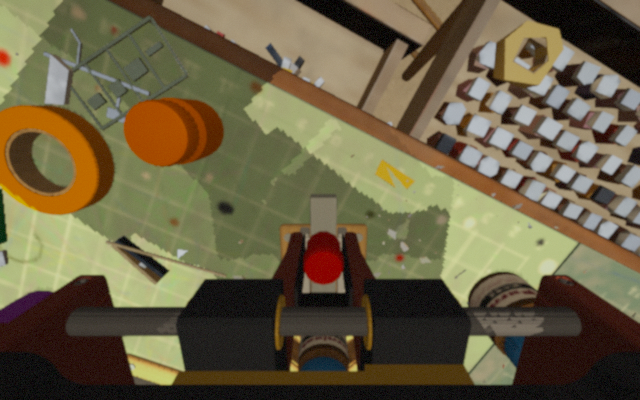

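View pics/s5.png

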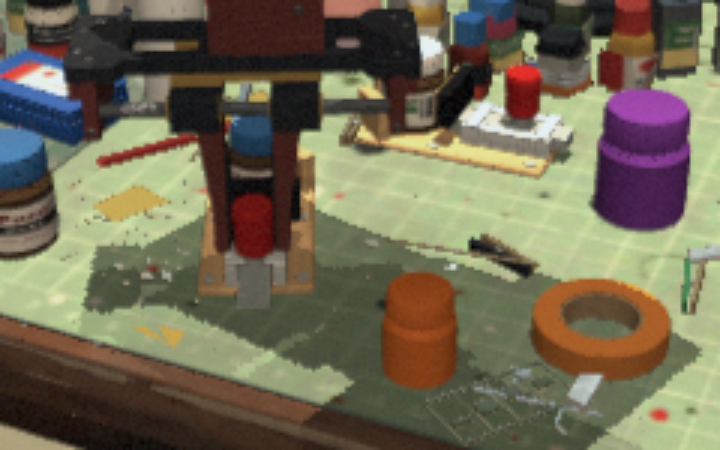

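The knob at (323,258) has moved about 20 mm with the fingers. The force is about 5 N, as expected, and the jar stayed put. I pull the remaining 30 mm plus a little over.

```bash
python3 -m handwheel '[{"gripper":1,"tx":0.006,"ty":0,"tz":0,"rx":0,"ry":0,"rz":0},{"gripper":1,"tx":0.006,"ty":0,"tz":0,"rx":0,"ry":0,"rz":0},{"gripper":1,"tx":0.006,"ty":0,"tz":0,"rx":0,"ry":0,"rz":0},{"gripper":1,"tx":0.005,"ty":0,"tz":0,"rx":0,"ry":0,"rz":0},{"gripper":1,"tx":0.004,"ty":0,"tz":0,"rx":0,"ry":0,"rz":0},{"gripper":1,"tx":0.003,"ty":0,"tz":0,"rx":0,"ry":0,"rz":0},{"gripper":1,"tx":0,"ty":0,"tz":0,"rx":0,"ry":0,"rz":0}]'
python3 look.py w6
```

```text
t: 6.2
ee_pos: [537.4, 148.3, 217.6]
orientation: [-0.916, -3.005, 0.001]
ft_force: [-2.0, -5.0, 0.7]
width: 22.8
red px [208.1  65.6] area 370 bbox [194  56  33  21] z5/95 [-180.5  -36.8] top mean [392.8 135.2 -32. ] mid-box [392.  134.7 -30.9]
red px [272.5 102.6] area 123 bbox [265  96  14  15] z5/95 [-169.   -32.2] top mean [441.7 163.5 -31.1] mid-box [442.  163.6 -31.3]
red px [ 18.9 108.4] area 102 bbox [ 14 103  11  12] z5/95 [2.1 3.9] top mean [353.1  28.9   2.9] mid-box [352.7  29.    3.2]
red px [455.7 169.9] area 89 bbox [450 164  13  14] z5/95 [-189.9 -166.9] top mean [ 632.7  298.4 -168.5] mid-box [ 627.5  298.9 -166.2]
red px [322.9 258.5] area 1689 bbox [303 232  41  53] z5/95 [36.7 60. ] top mean [536.2 149.4  58.9] mid-box [537.  149.1  58. ]
red px [598.5 304.4] area 566 bbox [561 282  73  48] z5/95 [124.4 140.4] top mean [552.5 230.6 138.3] mid-box [552.4 230.8 139.1]
blue px [508.9 370.2] area 264 bbox [499 356  20  28] z5/95 [50.3 59. ] top mean [674.8 205.1  56.5] mid-box [675.3 205.8  57.5]
```

View pics/w6.png

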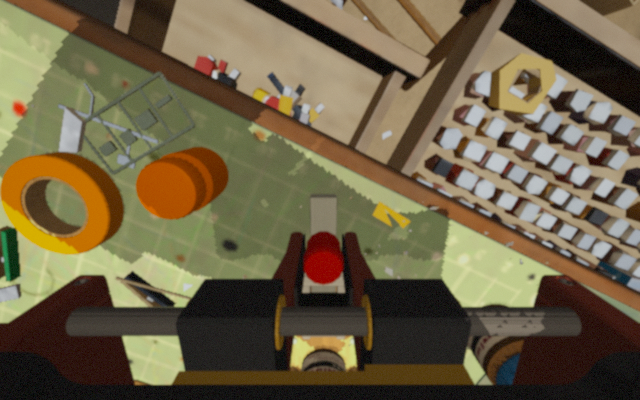

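The gripper has travelled 50.0 mm, and the force along the pull has dropped, as expected past the snap point. I press a few millimetres further to be sure of the stop.

```bash
python3 -m handwheel '[{"gripper":1,"tx":0.002,"ty":0,"tz":0,"rx":0,"ry":0,"rz":0},{"gripper":1,"tx":0.001,"ty":0,"tz":0,"rx":0,"ry":0,"rz":0},{"gripper":1,"tx":0,"ty":0,"tz":0,"rx":0,"ry":0,"rz":0}]'
```

```text
t: 6.62
ee_pos: [536.5, 148.8, 217.6]
orientation: [0.914, 3.001, -0.001]
ft_force: [6.1, -16.4, -5.5]
width: 23.1
```

The extra 3 mm moved it only 1 mm, and the force rose to about 14 N along the slide, so the jaw is at its stop. I relieve the press, open the gripper and lift.

```bash
python3 -m handwheel '[{"gripper":1,"tx":-0.002,"ty":0,"tz":0,"rx":0,"ry":0,"rz":0},{"gripper":0,"tx":0,"ty":0,"tz":0,"rx":0,"ry":0,"rz":0},{"gripper":0,"tx":0,"ty":0,"tz":0,"rx":0,"ry":0,"rz":0},{"gripper":0,"tx":0,"ty":0,"tz":0,"rx":0,"ry":0,"rz":0},{"gripper":0,"tx":0,"ty":0,"tz":0,"rx":0,"ry":0,"rz":0},{"gripper":0,"tx":0,"ty":0,"tz":0,"rx":0,"ry":0,"rz":0},{"gripper":0,"tx":0,"ty":0,"tz":0,"rx":0,"ry":0,"rz":0}]'
python3 look.py w7
```

```text
t: 7.5
ee_pos: [536.8, 149.1, 217.7]
orientation: [0.917, 3.005, 0.0]
ft_force: [-0.3, -0.7, 0.1]
width: 79.3
red px [207.2  66.7] area 375 bbox [193  57  33  21] z5/95 [-180.7  -36.9] top mean [392.4 135.  -32.8] mid-box [391.9 134.7 -32.5]
red px [272.  103.7] area 131 bbox [265  97  13  15] z5/95 [-168.6  -33.7] top mean [442.  163.6 -34.3] mid-box [441.5 163.3 -33.2]
red px [ 18.5 110. ] area 97 bbox [ 13 105  12  11] z5/95 [1.7 4.1] top mean [353.2  29.    2.9] mid-box [352.8  28.7   3.3]
red px [454.8 171.2] area 101 bbox [450 165  12  18] z5/95 [-188.9 -166.9] top mean [ 632.4  298.1 -168.6] mid-box [ 627.4  299.8 -166.1]
red px [322.1 259.7] area 1656 bbox [302 233  41  53] z5/95 [36.6 60.1] top mean [536.2 149.5  58.9] mid-box [537.  149.   58.1]
red px [599.8 306. ] area 1037 bbox [550 275  90  66] z5/95 [120.1 142.8] top mean [551.8 231.2 140.8] mid-box [552.4 231.6 141.9]
```

The gripper has let go, and the knob stays at (537,149), about 50 mm out. I lift clear and check.

```bash
python3 -m handwheel '[{"gripper":0,"tx":0,"ty":0,"tz":-0.03,"rx":0,"ry":0,"rz":0},{"gripper":0,"tx":0,"ty":0,"tz":-0.04,"rx":0,"ry":0,"rz":0},{"gripper":0,"tx":0.02,"ty":0,"tz":-0.04,"rx":0,"ry":0,"rz":0},{"gripper":0,"tx":0.02,"ty":0,"tz":-0.04,"rx":0,"ry":0,"rz":0},{"gripper":0,"tx":0.02,"ty":0,"tz":-0.03,"rx":0,"ry":0,"rz":0},{"gripper":0,"tx":0,"ty":0,"tz":0,"rx":0,"ry":0,"rz":0},{"gripper":0,"tx":0,"ty":0,"tz":0,"rx":0,"ry":0,"rz":0}]'
python3 look.py w8
python3 - <<'E'
from h import *
d=viewer.get_image('scene');save('s8',cv2.resize(d['image'][160:310,200:440],None,fx=3,fy=3))
E
```

```text
t: 8.43
ee_pos: [487.0, 182.4, 397.1]
orientation: [-0.916, -3.005, 0.001]
ft_force: [-0.6, 0.1, -0.3]
width: 87.9
red px [249.  117.1] area 156 bbox [241 111  20  14] z5/95 [-180.6 -160.4] top mean [ 347.3  106.5 -162. ] mid-box [ 346.6  105.7 -161.7]
red px [ 87.1 236.6] area 372 bbox [ 67 219  37  32] z5/95 [ 8.3 26.1] top mean [ 360.3 -136.5   24.2] mid-box [ 360.2 -139.8   24.2]
red px [322.9 230.6] area 328 bbox [314 219  18  23] z5/95 [36.8 60.5] top mean [536.7 149.1  59. ] mid-box [537.4 148.6  58.4]
red px [ 60.9 229. ] area 89 bbox [ 54 225  17   8] z5/95 [ 7.4 13.3] top mean [ 341.5 -169.3   11.6] mid-box [ 341.7 -168.7   11.4]
red px [ 70.1 250.2] area 114 bbox [ 60 247  25   7] z5/95 [ 8.2 13.4] top mean [ 371.3 -185.1   11.4] mid-box [ 372.4 -180.9   12.8]
red px [552.1 273. ] area 180 bbox [534 266  38  15] z5/95 [-149.1  299.6] top mean [503.1 265.6 298.5] mid-box [502.9 265.2 298.4]
red px [607.5 285.7] area 146 bbox [598 280  20  14] z5/95 [-164.4 -148.4] top mean [1077.   547.3 -150.6] mid-box [1080.4  546.6 -150.4]
blue px [67.5 87.5] area 121 bbox [63 81 11 14] z5/95 [1.3 4.1] top mean [215.3 -19.2   2.9] mid-box [215.5 -19.    2.6]
blue px [407.1 355.4] area 931 bbox [380 337  60  34] z5/95 [12.4 28.9] top mean [804.7 132.1  29.4] mid-box [688.5 150.7 158.4]
```

View pics/w8.png

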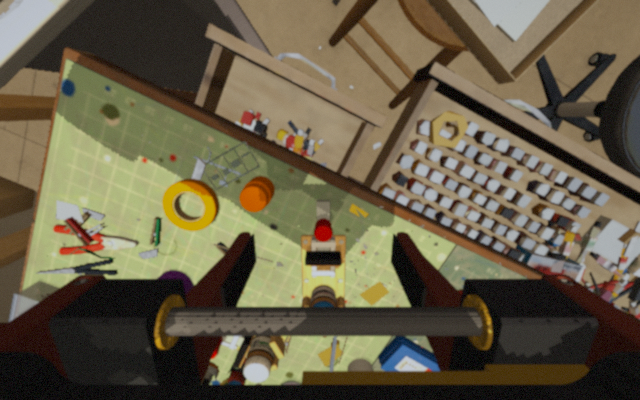

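View pics/s8.png

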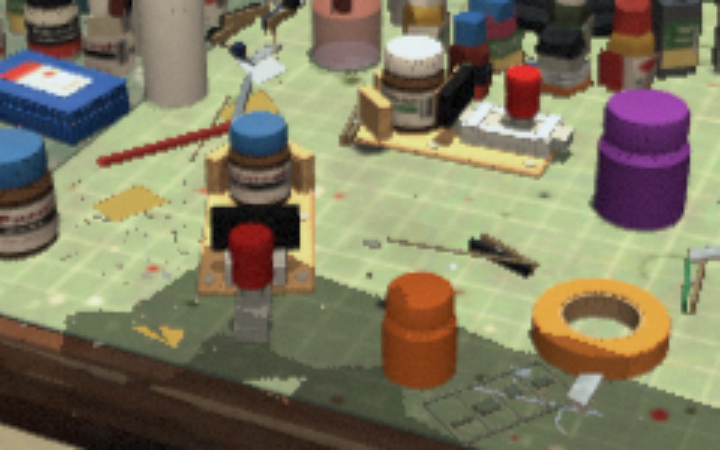

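The jaw has stayed open, with the knob 50 mm from its start. The blue cap is still at scene pixel (286,204), where it was before. The white holder is unchanged and closed.

```bash
python3 -c "
from h import *
print(ctrl.close_job())"
```

```text
the job is handed in; nothing more can be done
None
```

The blue-capped jar's holder is open and stays open by itself, and the job was handed in at about 8.5 s. I gripped its red knob across the slide, pulled it to the stop, let go and lifted clear.

**Last checks:**
- **Jaw:** the knob moved from about (579, 121) to (537, 149), roughly 50 mm. Pressing 3 mm further moved it only 1 mm while the force along the slide rose to about 14 N, so it is at the stop. It stayed there after release.
- **Blue-capped jar:** it is upright, with its cap at the same place in the scene picture as before.
- **White-capped holder:** it is unchanged and closed, judged by eye from the scene picture.
- **Robot:** the gripper is clear of everything, with near-zero force.

**What failed or disagreed:**
- My first two move commands were refused because the rows left out some keys. Nothing moved.
- The gripper read about 23 mm on the knob, which is described as 25 mm wide. The grip held throughout.

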